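# Clamp a flow-cell cassette with the torque-limiting cap

## Task

Load the grey cassette into the holder: set it down gently between the two low rails, its long side along them, lying flat on the bed. Then turn the black fluted cap clockwise so that the jaw pushes the cassette home against the fixed stop, and go on until the cap's slip clutch clicks; one to three clicks are right, do not keep grinding it round. Let go and leave the cassette clamped; leave the tip box, the wash bottle and the jar where they are.

Things in the scene. Friction and masses are not known exactly. Their poses are not given: they have to be found in the camera images.
- cassette: Loose grey plastic cassette, about 150 g: a flat body 40 (x) by 60 (y) by 16 mm (z), on it a central upright grip rib 12 mm thick (x), 44 mm long (y) and 26 mm tall, so 42 mm tall in all; two glass strips on top beside the rib. Origin: centre of its underside. It is symmetric: a half turn is the same.
- holder: Cassette holder, fixed to the bench; its frame serves for all its parts. Origin on the bench under the middle of the seat, z up, y from the cap (axis at y -103 mm) over jaw and seat to the fixed stop (face at y +30). Clamped against the stop, the cassette's origin is at x 0, y 0, z 8 mm. Grey gearbox under the cap: 60 (x) by 50 mm, y -128 to -78, top at z 42.
- bed: Aluminium bed plate, holder's frame: 90 (x) by 180 (y) by 8 mm, top at z 8 mm, with two rails along y, inner faces at x -22 and +22 mm (2 mm of play on each side of the cassette), y -25 to +30, rail tops at z 18. The cassette must never be pressed down on it with more than 35 N.
- stop: Fixed stop, holder's frame: a plain aluminium block across the far end of the seat, 56 (x) by 14 (y) mm, face at y +30 mm, top at z 38 mm.
- jaw (a joint): Travel of the sliding steel jaw (m), growing towards the stop: its face is at y = -46 mm + value in the holder's frame, so the 60 mm cassette touches both jaw and stop at 0.016. The jaw is 40 (x) by 16 (y) mm, top at z 33 mm, and stays where it is put (32 N of friction). It starts at about 0.002 to 0.010.
- cap_grip (a point): On the cap's axis at gripping height: x 0, y -103, z 64 mm in the holder's frame. The cap: upright black fluted cylinder 42 mm across, z 44 to 76, gripped across from above at any yaw with 40 N or more, about 1.5 rad a grasp. Clockwise from above closes the jaw, 10 mm a radian, at 0.25 to 0.32 N m while it runs free. It is springy (2 N m/rad): let go, it turns back up to 0.3 rad, the jaw stays.
- clutch (a joint): How far the slip clutch in the cap has slipped (rad, clockwise positive): 0 at the start and while it drives. When the clamped cassette stops the jaw, the torque climbs to about 0.55 N m, then the clutch slips past its first detent at about 0.2 rad, a click felt as a drop of about 0.1 N m; further clicks every 0.39 rad, the torque between 0.4 and 0.58 N m.
- tip_box: Loose closed box, grey with a white lid, 67 x 92 x 47 mm, a bystander. Origin: centre of its underside.
- wash_bottle: Loose white bottle, 56 mm across, 140 mm tall, a bystander. Origin: centre of its underside.
- reagent_jar: Loose amber jar, 52 mm across, 60 mm tall, a bystander. Origin: centre of its underside.
There are look-alikes about, which are no part of the job. Leave any green or purple look-alike of the cassette alone.

How it is judged:
On the way, in this order (a step that is already met when the one before it is completed fails the run):
1. the cassette lies flat on the bed between the rails, in front of the stop, not yet clamped (z of cassette in the frame of holder below 0.0105 m and x of cassette in the frame of holder between -0.0045 and 0.0045 m and y of cassette in the frame of holder between -0.018 and 0.003 m and angle between the y axis of cassette and the y axis of holder, either way round below 0.15 rad and angle between cassette's own z axis and vertical below 0.06 rad), for 0.2 s.
2. the cassette is clamped against the stop and the clutch has slipped past a click (value of joint clutch above 0.18 rad and contact force between cassette and stop above 5 N), for 0.2 s.
At the end, for the whole second after the job is handed in: The cassette lies flat on the bed between the rails (2.5 mm, 0.06 rad), central to 4.5 mm, straight to 0.1 rad, within 3 mm of home, pressed on the stop with over 5 N, at rest; the clutch has slipped at least 0.18 rad (a click) (all of step 2 and z of cassette in the frame of holder below 0.0105 m and x of cassette in the frame of holder between -0.0045 and 0.0045 m and y of cassette in the frame of holder above -0.003 m and angle between the y axis of cassette and the y axis of holder, either way round below 0.1 rad and angle between cassette's own z axis and vertical below 0.06 rad and linear speed of cassette below 0.01 m/s); the robot touches nothing.
It fails at once if the clutch is ground round: it slipped more than 2.0 rad (about five clicks) either way (value of joint clutch above 2 rad or value of joint clutch below -2 rad).
It fails at once if the cassette is pressed on the bed with more than 35 N (contact force between cassette and bed above 35 N).
It fails at once if a bystander is moved by more than 20 mm (distance of any of tip_box, wash_bottle, reagent_jar from where it was at the start of the episode above 0.02 m).
It also fails if it takes over 69 s, if anything falls off the work surface, if the arm or the gripper's body presses on something with over 40 N, if the wrist force passes 120 N, or if a joint passes its speed limit or range.

## Robot

A 6-joint arm with a two-finger parallel gripper is mounted at the origin on the work surface. World frame = base frame: x ahead of the robot, y to its left, z up, the work surface at z = 0. Lengths are in m, angles in rad, forces in N, time in s.
With the tool pointing down it reaches from about 0.3 to 0.875 m from the base axis. Payload 6.4 kg.
Tool frame: the origin (TCP) lies at the very end of the fingers, on their centre line; the grasp point (between the pads) lies 19 mm behind it; z points along the fingers, y is the line along which they close (so a half turn about z gives the same grasp; the last joint's range is limited). The gripper opens to 85 mm and grips with 20 to 120 N. Pads are 22 mm wide; open, the fingers measure 114 mm over their backs; the gripper's body (76 mm by 85 mm) begins 54 mm behind the grasp point. The pads swing forward as they close: fully open they stand 13 mm farther back than shut.
Start: joints at [1.067, 0.181, 1.607, -0, 1.354, -0.206], TCP at [0.169, 0.55, 0.231] pointing down, gripper open.
Joint ranges: [-2.99, 2.99], [-0.89, 2.07], [0.3, 2.58], [-1.14, 4.28], [0, 2.63], [-3.12, 3.12]. Speed limits (rad/s): [2.57, 2.57, 3.01, 3.14, 3.14, 3.14].

## Interface

Orientations are given as a rotation vector (axis times angle).
In Python, from rig import env gives the robot as it stands. The module is installed in compiled form; this text tells all that it offers.
- The arm moves only by the shell command python3 -m inch 'ROWS' [OPENING] [FORCE]. ROWS is JSON, a list of rows, each a list of 2 entries, a list of its own where there are three numbers: the shift along the tool's x, y, z in mm, then the turn, a rotation vector about the tool's x, y, z in rad. In form: [[[dx, dy, dz], [ax, ay, az]], ...]. A call has exactly 5 rows; each row is the pose to reach, as a shift and turn from the pose commanded when the call began, along the tool's axes at that moment; what a row does not reach only later rows make up. A row lasts 1/8 s, in which the tool goes at most 62.5 mm and 10.7 degrees, less where a joint would pass 70% of its speed; a pose out of reach is approached as far as the arm can. A call with a gripper value outside its range is refused whole. OPENING is the finger opening in mm, from 0 to 85.4, set as the call begins (- or left out, the last holds). The fingers move at their own pace and stop on an object; FORCE is the grip in N (left out, the last holds). Time passes only in rows, so rows that repeat a pose let the fingers close, or fill a call up. It gives the time, the measured TCP pose, the force, the opening and the grip force at its end, in the units of the state.
- env.get_state(): the state, without advancing time (a new reading comes with each control period).
- env.grab_frame(name): name is "scene" or "top" or "wrist"; returns a dict with "color" (384x512x3 uint8, red, green, blue), "mtx" (3x3 intrinsics, pixels), "R" (3x3) and "t" (3): a world point X has camera coordinates R X + t. Camera axes: x right, y down, z forward; pixel columns grow to the right and rows downward; lengths in m; the calibration is good to about 2 mm. A picture is of the moment at which its call begins. There is no depth.
- env.close_job(): hands the job in; it is judged then, once.
Trained networks look in a picture, given as the dict that the camera call returned (one of the last four; its "shot" number tells which), for a name from the list of things; names that differ only in an ending like _2 or _b are one class to them, and where a whole thing is asked for, a point or a joint stands for the part that bears it (a point fixed in the world has none). Each returns a list of dicts, best first, with "score" (0 to 1); they miss things now and then, are a little off and sometimes report something else, mostly with a low value. They report only what shows in the picture. A call takes as long as a camera call. They do not tell look-alikes from the thing itself.
- env.look_for(picture, query): "xy" ([column, row] in pixels, amid what is visible of it).
- env.outline_of(picture, query): "pixels" (384x512 bool, what is visible of it) and "xy" ([column, row] in pixels, amid what is visible of it).
The state is a dict: "time": time; "joints": joint angles; "qvel": joint speeds; "effort": joint torques, N m; "ee_pos": TCP position; "eef_rot": TCP orientation; "ft_force": force on the tool from outside, world axes, zero at the start; "ft_torque": the same for the moment, N m; "finger_gap": finger opening in m; "finger_force": force on a finger pad.
Only numpy, scipy, OpenCV 4.12 (cv2) and the standard library are available. Lean on these libraries where they do the work, as an engineer would, in place of code of your own. Each camera call takes 0.05 s, during which the arm holds its last target. There are 200 camera calls.

## Working session

There is one attempt and no reset: what is moved stays moved. The work goes in short steps, Python scripts to look and compute and a shell command to move; the robot and the scene stay as the last step left them, time stands still between calls to the robot, and variables do not carry over. Pictures are saved under pics/ and viewed, at most 10 in all, crops included, and the job is handed in when it is done.

```bash
mkdir -p pics
cat > h.py <<'E'
import numpy as np, cv2
from rig import env
from scipy.spatial.transform import Rotation as Ro
def save(p,n): cv2.imwrite('pics/'+n,cv2.cvtColor(p['color'],cv2.COLOR_RGB2BGR))
def ray(p,xy):
    d=np.linalg.inv(p['mtx'])@np.array([xy[0],xy[1],1.]); R=p['R']
    return -R.T@p['t'], R.T@d
def atz(p,xy,z):
    o,d=ray(p,xy); return o+d*(z-o[2])/d[2]
def tri(obs):
    A=np.zeros((3,3));b=np.zeros(3)
    for p,xy in obs:
        o,d=ray(p,xy); d=d/np.linalg.norm(d); M=np.eye(3)-np.outer(d,d); A+=M;b+=M@o
    return np.linalg.solve(A,b)
def proj(p,X):
    c=p['R']@np.array(X)+p['t']; c=p['mtx']@c; return c[:2]/c[2]
def totool(dw):
    s=env.get_state(); return Ro.from_rotvec(s['eef_rot']).inv().apply(dw)*1000
E
python3 - <<'E'
from h import *
a=env.grab_frame('top'); b=env.grab_frame('scene'); w=env.grab_frame('wrist')
im=np.hstack([a['color'],b['color']]); 
cv2.imwrite('pics/both.png',cv2.resize(cv2.cvtColor(im,cv2.COLOR_RGB2BGR),(800,300),interpolation=cv2.INTER_AREA))
save(a,'top.png'); save(b,'scene.png')
for n in ['cassette','holder','stop','jaw','cap_grip','tip_box','wash_bottle','reagent_jar']:
    for nm,p in (('top',a),('scene',b)):
        print(n,nm,[(np.round(r['xy']).tolist(),round(r['score'],2)) for r in env.look_for(p,n)])
s=env.get_state(); print(s['time'],s['ee_pos'],s['eef_rot'],s['ft_force'])
E
```

```text
cassette top [([365.0, 184.0], 0.89), ([398.0, 158.0], 0.75), ([323.0, 194.0], 0.57)]
cassette scene [([137.0, 254.0], 0.92), ([183.0, 228.0], 0.87), ([105.0, 300.0], 0.84)]
holder top [([256.0, 226.0], 0.95)]
holder scene []
stop top []
stop scene [([259.0, 169.0], 0.47)]
jaw top [([260.0, 226.0], 0.51)]
jaw scene [([233.0, 181.0], 0.56)]
cap_grip top [([281.0, 218.0], 0.67), ([277.0, 220.0], 0.5)]
cap_grip scene [([214.0, 178.0], 0.55)]
tip_box top [([364.0, 252.0], 0.86)]
tip_box scene [([121.0, 200.0], 0.83), ([232.0, 180.0], 0.44)]
wash_bottle top [([128.0, 242.0], 0.82)]
wash_bottle scene [([329.0, 126.0], 0.74), ([212.0, 177.0], 0.54), ([121.0, 201.0], 0.29)]
reagent_jar top [([255.0, 130.0], 0.84)]
reagent_jar scene [([285.0, 244.0], 0.83)]
0.95 [0.16871281 0.54969956 0.23128511] [ 4.66060863e-01  3.10681518e+00 -1.20379747e-05] [ 0.74875432 -0.53739611 -0.45727531]
```

View pics/top.png

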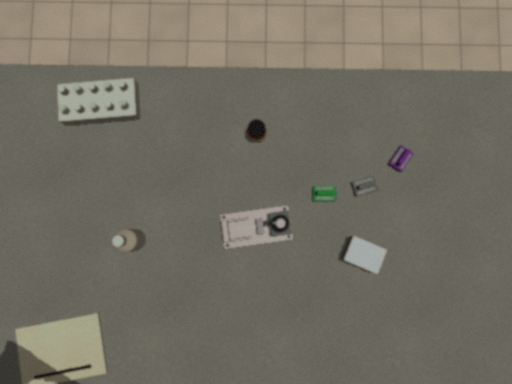

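View pics/scene.png

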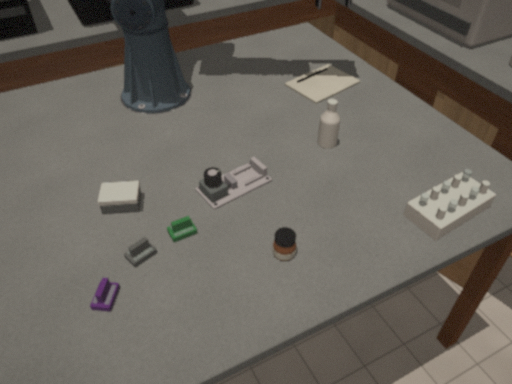

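The top view shows the grey cassette at (365,187), with the green one at (324,194) and the purple one at (401,158). The holder is at (256,226), its cap at (280,223) and its stop at the left end. In the scene view the grey cassette is at (140,251) and the cap at (213,177).

Run:
```python
from h import *
a=env.grab_frame('top'); b=env.grab_frame('scene')
print('cass',tri([(a,(365,186)),(b,(139,251))]),atz(a,(365,186),.03))
print('cap',tri([(a,(280,223)),(b,(213,173))]),atz(a,(280,223),.076))
for n in ['tip_box','wash_bottle','reagent_jar','green','purple']:
    xy={'tip_box':(365,254),'wash_bottle':(125,240),'reagent_jar':(256,130),'green':(324,194),'purple':(401,158)}[n]; print(n,atz(a,xy,.04))
print('plate corners',[atz(a,c,.008).round(3) for c in ((222,216),(289,208),(292,238),(226,246))])
# grey cassette axis
for p,xy in ((a,(365,186)),):
    o=[r for r in env.outline_of(p,'cassette')]
    for r in o:
        ys,xs=np.nonzero(r['pixels']); print(r['xy'],cv2.minAreaRect(np.c_[xs,ys].astype(np.float32)))
print(atz(a,(365,186),.03)-atz(a,(375,186),.03))
w=env.grab_frame('wrist'); print('wrist',w['R'],-w['R'].T@w['t'],w['mtx'])
```

```text
cass [ 0.62442259 -0.25220837  0.01534808] [ 0.62269234 -0.24920273  0.03      ]
cap [ 0.52510779 -0.02724548  0.07397678] [ 0.52441501 -0.028716    0.076     ]
tip_box [ 0.44979107 -0.24453464  0.04      ]
wash_bottle [0.47815453 0.35868449 0.04      ]
reagent_jar [0.76379639 0.03346563 0.04      ]
green [ 0.5999028  -0.14187993  0.04      ]
purple [ 0.69517089 -0.34050214  0.04      ]
plate corners [array([0.542, 0.119, 0.008]), array([ 0.565, -0.055,  0.008]), array([ 0.487, -0.063,  0.008]), array([0.465, 0.108, 0.008])]
[323.6, 196.3] ((324.0, 193.5), (15.0, 22.0), 90.0)
[399.1, 158.9] ((400.7691650390625, 158.84616088867188), (16.641006469726562, 23.852108001708984), 33.6900634765625)
[366.1, 183.1] ((364.3165588378906, 186.05503845214844), (15.037873268127441, 23.179397583007812), 73.3007583618164)
[-0.00030508  0.0258253   0.        ]
wrist [[ 2.93027037e-01  9.56104135e-01 -1.95011903e-04]
 [ 9.05399513e-01 -2.77421520e-01  3.21386095e-01]
 [ 3.07224474e-01 -9.43513789e-02 -9.46948224e-01]] [0.08898255 0.57264145 0.37283089] [[289.72854544   0.         263.14312563]
 [  0.         289.72854544 190.07186437]
 [  0.           0.           1.        ]]
```

```bash
python3 -m inch '[[[-60,-46,-10],[0,0,0.14]],[[-119,-91,-20],[0,0,0.28]],[[-178,-137,-20],[0,0,0.42]],[[-234,-182,-20],[0,0,0.57]],[[-234,-182,-20],[0,0,0.57]]]' 85 30
python3 -m inch '[[[-60,-6,0],[0,0,0.15]],[[-120,-12,0],[0,0,0.3]],[[-180,-18,0],[0,0,0.45]],[[-240,-22,0],[0,0,0.574]],[[-295,-27,0],[0,0,0.574]]]'
python3 - <<'E'
from h import *
w=env.grab_frame('wrist'); save(w,'w1.png')
for n in ['holder','bed','stop','jaw','cap_grip']:
    for r in env.outline_of(w,n):
        ys,xs=np.nonzero(r['pixels']); print(n,round(r['score'],2),r['xy'],cv2.minAreaRect(np.c_[xs,ys].astype(np.float32)))
s=env.get_state(); print(s['time'],s['ee_pos'],s['eef_rot'],s['joints'])
E
```

```text
time: 1.78
ee_pos: [0.3401, 0.3051, 0.2517]
eef_rot: [1.324, 2.848, 0.001]
ft_force: [-0.6, -0.1, -0.1]
finger_gap: 0.0849
finger_force: 0.0
time: 2.4
ee_pos: [0.5103, 0.0626, 0.2516]
eef_rot: [2.076, 2.357, 0.001]
ft_force: [0.5, 1.1, 0.8]
finger_gap: 0.085
finger_force: 0.0
holder 0.71 [265.2, 178.3] ((264.8303527832031, 183.6763458251953), (144.58865356445312, 69.044921875), 88.8982925415039)
bed 0.63 [258.8, 160.4] ((265.09027099609375, 173.61024475097656), (124.18618774414062, 67.87879180908203), 88.56790161132812)
stop 0.97 [262.8, 120.6] ((263.4959716796875, 121.8514633178711), (13.454546928405762, 45.253746032714844), 88.45184326171875)
jaw 0.72 [264.4, 239.7] ((266.5, 236.5), (39.0, 33.0), 90.0)
jaw 0.66 [267.6, 193.8] ((264.96954345703125, 193.9263916015625), (29.28253746032715, 25.64893913269043), 4.085616588592529)
jaw 0.37 [262.7, 159.0] ((264.581298828125, 173.97125244140625), (125.1429443359375, 69.07948303222656), 88.9583740234375)
cap_grip 0.8 [265.5, 236.6] ((266.5, 236.0), (38.0, 33.0), 90.0)
cap_grip 0.2 [200.3, 330.7] ((206.6617431640625, 333.89703369140625), (46.647613525390625, 59.510005950927734), 30.963754653930664)
2.7 [0.50849672 0.06532265 0.25112234] [-2.07238368e+00 -2.36007621e+00  1.97732682e-04] [-1.04304738e-01  2.32462946e-02  1.73822504e+00  3.51680990e-04
  1.38082674e+00 -2.34001117e-01]
```

View pics/w1.png

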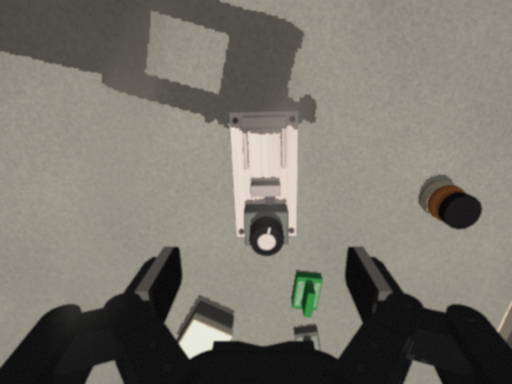

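The wrist view shows the holder upright: stop at (264,121), jaw at (266,186), cap at (266,237). The plate corners are at about (230,113), (298,112), (297,237) and (238,237). The green cassette is at (307,290) and part of the grey one shows at (307,335).

Run:
```python
from h import *
w=env.grab_frame('wrist'); a=env.grab_frame('top')
for c in ((230,113),(298,112),(297,237),(238,237)): print('corner',atz(w,c,.008).round(4))
for r in env.outline_of(w,'stop')[:1]:
    ys,xs=np.nonzero(r['pixels']); print('stop',xs.min(),xs.max(),ys.min(),ys.max()); 
for r in env.outline_of(w,'cap_grip')[:1]:
    ys,xs=np.nonzero(r['pixels']); print('cap',xs.min(),xs.max(),ys.min(),ys.max())
print('captop',atz(w,(266.5,237.5),.076),'stop',atz(w,(264,117),.038),'stop2',atz(w,(264,121),.03))
im=cv2.cvtColor(w['color'],cv2.COLOR_RGB2BGR)[95:265,205:325]
cv2.imwrite('pics/w1c.png',cv2.resize(im,None,fx=3.5,fy=3.5,interpolation=cv2.INTER_CUBIC))
```

```text
corner [0.4581 0.1148 0.008 ]
corner [0.5446 0.1274 0.008 ]
corner [ 0.5732 -0.0498  0.008 ]
corner [ 0.4864 -0.0612  0.008 ]
stop 243 288 117 131
cap 251 284 219 259
captop [ 0.52299564 -0.02070725  0.076     ] stop [0.50171326 0.11792088 0.038     ] stop2 [0.50243057 0.11256671 0.03      ]
```

View pics/w1c.png

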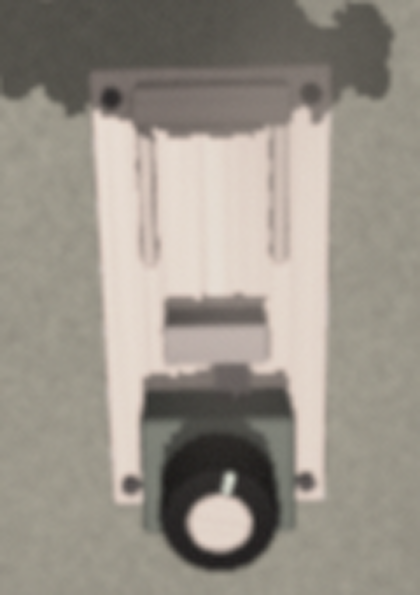

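Run:
```python
from h import *
w=env.grab_frame('wrist')
c=np.array([atz(w,p,.008) for p in ((231.3,115.6),(299.3,114.1),(298.1,237.3),(237.9,238.4))])[:,:2]
m=np.array([[-45,90],[45,90],[45,-90],[-45,-90]])/1000.
mc=c.mean(0); U,S,V=np.linalg.svd((c-mc).T@m); R=U@V; print('yaw of y axis',np.arctan2(R[1,1],R[0,1]),'centre',mc, 'res mm',(c-mc-m@R.T)*1000)
def inh(P): return ((P[:2]-mc)@R*1000).round(1)
px=lambda x,y:(205+x/3.5,95+y/3.5)
print('cap',inh(atz(w,px(220,513),.076)),'gearbox front L,R z42',inh(atz(w,px(141,418),.042)),inh(atz(w,px(294,418),.042)))
print('stop top face back L/R',inh(atz(w,px(134,82),.038)),inh(atz(w,px(288,82),.038)))
print('stop face bottom/top',inh(atz(w,px(210,132),.008)),inh(atz(w,px(210,118),.038)))
print('jaw front top edge',inh(atz(w,px(165,325),.033)),inh(atz(w,px(269,325),.033)),'rail ends',inh(atz(w,px(150,265),.018)),inh(atz(w,px(280,265),.018)))
```

```text
yaw of y axis 1.7263331279999206 centre [0.5174799  0.03095877] res mm [[ 1.22882957 -0.91772768]
 [-0.9903493  -1.51443015]
 [-0.33121336  1.02142461]
 [ 0.09273309  1.41073322]]
cap [ -0.5 -57.5] gearbox front L,R z42 [-29.3 -35.3] [ 28.2 -36.7]
stop top face back L/R [-26.5  87.5] [26.  86.2]
stop face bottom/top [-0.9 66. ] [-0.9 74.8]
jaw front top edge [-19.4  -1.7] [19.5 -2.6] rail ends [-25.   17.6] [24.7 16.4]
```

Fitting the plate puts the holder origin near (0.511, 0.0725), with its y axis at 1.726 rad and the cap near (0.527, -0.029). Next I go over the cassette for a closer look.

```bash
python3 -m inch '[[[-58,13,16],[0,0,0]],[[-116,26,32],[0,0,0]],[[-174,39,48],[0,0,0]],[[-232,51,64],[0,0,0]],[[-290,64,80],[0,0,0]]]'
python3 -m inch '[[[-20,4,5],[0,0,-0.09]],[[-38,8,10],[0,0,-0.168]],[[-38,8,10],[0,0,-0.168]],[[-38,8,10],[0,0,-0.168]],[[-38,8,10],[0,0,-0.168]]]'
python3 - <<'E'
from h import *
w=env.grab_frame('wrist'); save(w,'w2.png')
for r in env.outline_of(w,'cassette'):
    ys,xs=np.nonzero(r['pixels']); print(round(r['score'],2),r['xy'],cv2.minAreaRect(np.c_[xs,ys].astype(np.float32)))
s=env.get_state(); print(s['time'],s['ee_pos'],s['eef_rot'],proj(w,s['ee_pos']))
E
```

```text
time: 3.58
ee_pos: [0.6106, -0.216, 0.171]
eef_rot: [2.072, 2.361, 0.0]
ft_force: [0.7, 0.8, 1.1]
finger_gap: 0.085
finger_force: 0.0
time: 4.2
ee_pos: [0.6228, -0.2503, 0.1618]
eef_rot: [1.868, 2.526, 0.0]
ft_force: [-0.5, 0.9, -0.7]
finger_gap: 0.0852
finger_force: 0.0
0.97 [264.8, 176.5] ((266.5, 176.0), (60.0, 39.0), 90.0)
0.87 [301.9, 274.1] ((303.79998779296875, 271.6000061035156), (60.08974075317383, 36.01045608520508), 49.398704528808594)
0.81 [281.5, 62.0] ((279.32110595703125, 64.59632873535156), (45.40096664428711, 72.79480743408203), 16.699243545532227)
4.3 [ 0.62285861 -0.25065663  0.16180616] [1.86736101e+00 2.52572733e+00 1.37809401e-04] [264.56802645 248.08036531]
```

View pics/w2.png

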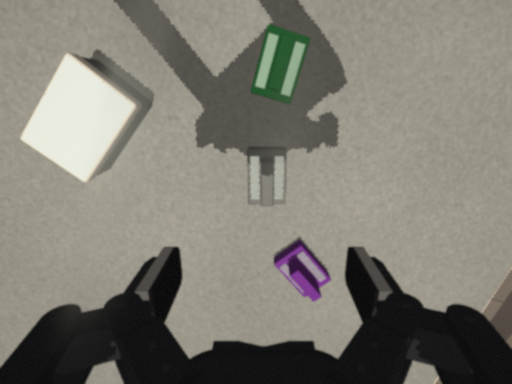

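The grey cassette sits at (267,176), aligned with the image columns. The purple one is at (303,270), the green one at (281,63) and the tip box at (80,118), all clear of the fingers.

Run:
```python
from h import *
w=env.grab_frame('wrist'); s=env.get_state(); R=Ro.from_rotvec(s['eef_rot']); p0=s['ee_pos']
def t(xy,z): return (R.inv().apply(atz(w,xy,z)-p0)*1000).round(1)
for n,xy,z in [('bl',(248,205),.016),('br',(286.5,205),.016),('tl',(247.5,148),.016),('tr',(286,147.5),.016),('ribnear',(267,206),.042),('ribfar',(266.5,157),.042)]: print(n,t(xy,z))
```

```text
bl [-32.6 -17.  145.8]
br [-32.6  24.  145.8]
tl [ 28.6 -16.5 145.7]
tr [ 29.1  21.9 145.7]
ribnear [-23.3   2.9 119.8]
ribfar [ 25.1   2.2 119.7]
```

```bash
python3 -m inch '[[[-1,3,45],[0,0,0]],[[-1,3,85],[0,0,0]],[[-1,3,115],[0,0,0]],[[-1,3,130],[0,0,0]],[[-1,3,140],[0,0,0]]]' 45 30
python3 -m inch '[[[0,0,0],[0,0,0]],[[0,0,0],[0,0,0]],[[0,0,0],[0,0,0]],[[0,0,0],[0,0,0]],[[0,0,0],[0,0,0]]]' 5 40
python3 -m inch '[[[0,0,0],[0,0,0]],[[0,0,0],[0,0,0]],[[0,0,0],[0,0,0]],[[0,0,-1],[0,0,0]],[[0,0,-3],[0,0,0]]]'
```

```text
time: 4.97
ee_pos: [0.6261, -0.2516, 0.0212]
eef_rot: [1.868, 2.525, 0.0]
ft_force: [0.5, 0.5, -0.9]
finger_gap: 0.0449
finger_force: 0.0
time: 5.6
ee_pos: [0.6269, -0.2521, 0.0227]
eef_rot: [1.867, 2.524, 0.0]
ft_force: [1.4, 0.6, 6.3]
finger_gap: 0.011
finger_force: 43.5
time: 6.22
ee_pos: [0.625, -0.2511, 0.0235]
eef_rot: [-1.867, -2.524, 0.0]
ft_force: [-0.4, 0.3, -2.3]
finger_gap: 0.0113
finger_force: 42.4
```

```bash
python3 -m inch '[[[0,0,-30],[0,0,0]],[[0,0,-75],[0,0,0]],[[0,0,-120],[0,0,0]],[[35,-2,-120],[0,0,0]],[[85,-4,-120],[0,0,0]]]'
python3 -m inch '[[[50,-2,0],[0,0,0]],[[100,-5,0],[0,0,0]],[[150,-7,0],[0,0,0]],[[200,-9,0],[0,0,0]],[[235,-11,0],[0,0,0]]]'
python3 -m inch '[[[15,-1,0],[0,0,0.142]],[[15,-1,0],[0,0,0.142]],[[15,-1,0],[0,0,0.142]],[[15,-1,0],[0,0,0.142]],[[15,-1,0],[0,0,0.142]]]'
python3 - <<'E'
from h import *
w=env.grab_frame('wrist'); save(w,'w3.png')
for n in ['cassette','stop','jaw','bed']:
  for r in env.outline_of(w,n):
    ys,xs=np.nonzero(r['pixels']); print(n,round(r['score'],2),r['xy'],cv2.minAreaRect(np.c_[xs,ys].astype(np.float32)))
s=env.get_state(); print(s['time'],s['ee_pos'],s['eef_rot'],s['finger_gap'])
E
```

```text
time: 6.85
ee_pos: [0.5967, -0.1716, 0.1444]
eef_rot: [1.871, 2.523, -0.0]
ft_force: [0.1, 1.1, -2.2]
finger_gap: 0.0111
finger_force: 42.5
time: 7.48
ee_pos: [0.516, 0.052, 0.1436]
eef_rot: [-1.866, -2.525, 0.001]
ft_force: [0.9, -0.2, -2.0]
finger_gap: 0.0111
finger_force: 42.5
time: 8.1
ee_pos: [0.5127, 0.0634, 0.1442]
eef_rot: [-2.043, -2.386, 0.0]
ft_force: [0.9, -0.3, -2.2]
finger_gap: 0.0109
finger_force: 42.5
cassette 0.68 [262.8, 220.1] ((263.0, 243.0), (118.0, 72.0), 90.0)
stop 0.84 [263.1, 133.9] ((263.0247497558594, 134.45567321777344), (64.4788818359375, 21.250783920288086), 2.6025619506835938)
bed 0.62 [260.1, 160.8] ((262.5, 190.0), (142.0, 95.0), 90.0)
8.35 [0.51256938 0.06393442 0.14426902] [-2.04285909e+00 -2.38666322e+00  7.84709084e-05] 0.011306262317957661
```

View pics/w3.png

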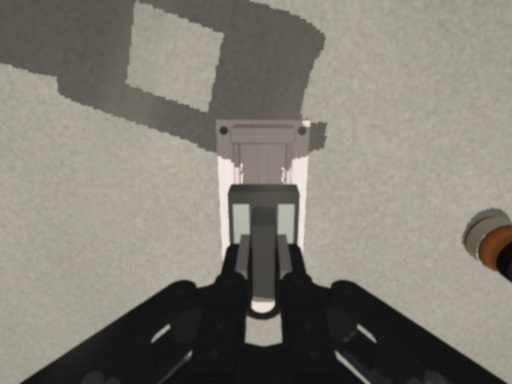

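The view shows the cassette in the fingers, front edge at about (229..299,184). The plate is behind it with top corners at (217,121) and (309,121), the stop at (263,134), and rails near columns 238 and 287. I'll zoom in on that.

Run:
```python
from h import *
w=env.grab_frame('wrist')
im=cv2.cvtColor(w['color'],cv2.COLOR_RGB2BGR)[112:262,198:328]
im=cv2.createCLAHE(2.,(4,4)).apply(cv2.cvtColor(im,cv2.COLOR_BGR2GRAY))
cv2.imwrite('pics/w3c.png',cv2.resize(im,None,fx=4,fy=4,interpolation=cv2.INTER_CUBIC))
```

```text
(no output)
```

View pics/w3c.png

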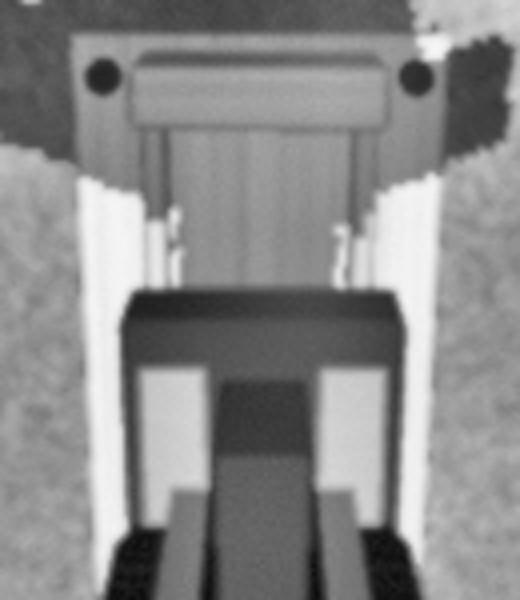

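Run:
```python
from h import *
w=env.grab_frame('wrist'); s=env.get_state(); R=Ro.from_rotvec(s['eef_rot']); p0=s['ee_pos']
q=lambda x,y:(198+x/4,112+y/4)
def t(x,y,z): return (R.inv().apply(atz(w,q(x,y),z)-p0)*1000).round(1)
zb=p0[2]-.0215
print('cass top',t(122,325,zb+.016),t(405,325,zb+.016),'bot',t(133,292,zb),t(396,292,zb))
print('rear sides top',t(138,525,zb+.016),t(391,525,zb+.016))
print('plate',t(70,36,.008),t(448,36,.008),t(97,565,.008),t(425,545,.008))
print('screws',t(103,77,.009),t(416,77,.009))
print('stop',t(132,68,.038),t(388,68,.038),t(132,126,.038),t(386,126,.038))
print('rail out L/R',t(145,215,.018),t(373,215,.018),'inner',t(165,150,.018),t(353,150,.018))
print(p0,s['eef_rot'])
```

```text
cass top [ 29.8 -19.3   5.5] [29.8 18.7  5.5] bot [ 29.3 -19.6  21.5] [29.3 19.3 21.5]
rear sides top [ -0.5 -18.2   5.5] [-0.5 17.9  5.5]
plate [ 55.5 -45.5 136.3] [ 55.5  43.1 136.3] [-85.9 -45.5 136.3] [-79.6  43.9 136.3]
screws [ 46.1 -38.  135.3] [ 46.1  35.9 135.3]
stop [ 51.7 -27.9 106.3] [ 51.7  26.1 106.3] [ 39.5 -28.3 106.3] [ 39.5  26.1 106.3]
rail out L/R [ 14.9 -28.2 126.3] [ 14.9  25.9 126.3] inner [ 30.5 -23.1 126.3] [ 30.5  20.7 126.3]
[0.51256137 0.06404123 0.14429502] [2.04281578e+00 2.38672063e+00 1.61827249e-05]
```

```bash
python3 -m inch '[[[0,-1,30],[0,0,0]],[[0,-1,60],[0,0,0]],[[0,-1,85],[0,0,0]],[[0,-1,97],[0,0,0]],[[0,-1,103],[0,0,0]]]'
python3 -m inch '[[[0,0,2],[0,0,0]],[[0,0,4],[0,0,0]],[[0,0,5],[0,0,0]],[[0,0,6],[0,0,0]],[[0,0,7],[0,0,0]]]'
```

```text
time: 9.07
ee_pos: [0.5116, 0.064, 0.041]
eef_rot: [-2.043, -2.387, 0.0]
ft_force: [0.2, 0.2, -1.3]
finger_gap: 0.0109
finger_force: 42.4
time: 9.7
ee_pos: [0.5117, 0.0639, 0.0344]
eef_rot: [2.043, 2.387, 0.0]
ft_force: [-0.1, -0.3, -1.7]
finger_gap: 0.0113
finger_force: 42.4
```

```bash
python3 -m inch '[[[0,0,1],[0,0,0]],[[0,0,1.5],[0,0,0]],[[0,0,2],[0,0,0]],[[0,0,2.5],[0,0,0]],[[0,0,3],[0,0,0]]]'
python3 -m inch '[[[0,0,0.4],[0,0,0]],[[0,0,0.7],[0,0,0]],[[0,0,1],[0,0,0]],[[0,0,1.2],[0,0,0]],[[0,0,1.4],[0,0,0]]]'
```

```text
time: 10.32
ee_pos: [0.5116, 0.0639, 0.0313]
eef_rot: [2.043, 2.387, 0.0]
ft_force: [0.1, 0.1, -2.2]
finger_gap: 0.0111
finger_force: 42.4
time: 10.95
ee_pos: [0.5116, 0.064, 0.0306]
eef_rot: [-2.043, -2.387, 0.0]
ft_force: [-4.8, 0.1, 10.4]
finger_gap: 0.0112
finger_force: 43.9
```

Contact with the bed at about 12 N. Now I release, rise and check.

```bash
python3 -m inch '[[[0,0,-0.7],[0,0,0]],[[0,0,-0.7],[0,0,0]],[[0,0,-0.7],[0,0,0]],[[0,0,-0.7],[0,0,0]],[[0,0,-0.7],[0,0,0]]]' 40
python3 -m inch '[[[0,0,-15],[0,0,0]],[[0,0,-45],[0,0,0]],[[0,0,-80],[0,0,0]],[[0,0,-110],[0,0,0]],[[0,0,-110],[0,0,0]]]' 85
python3 - <<'E'
from h import *
w=env.grab_frame('wrist'); s=env.get_state(); R=Ro.from_rotvec(s['eef_rot']); print(s['ee_pos'],s['eef_rot'],s['joints'])
im=cv2.cvtColor(w['color'],cv2.COLOR_RGB2BGR)[102:302,183:343]
cv2.imwrite('pics/w4.png',cv2.resize(im,None,fx=3,fy=3,interpolation=cv2.INTER_CUBIC))
E
```

```text
time: 11.58
ee_pos: [0.5115, 0.064, 0.0305]
eef_rot: [-2.043, -2.387, 0.0]
ft_force: [-0.5, -0.3, -0.5]
finger_gap: 0.0401
finger_force: 0.0
time: 12.2
ee_pos: [0.5139, 0.0638, 0.1444]
eef_rot: [2.039, 2.383, 0.006]
ft_force: [0.1, 0.4, -0.2]
finger_gap: 0.0853
finger_force: 0.0
[0.51259867 0.06387813 0.14245238] [2.04077284 2.38454726 0.00321409] [-1.06090145e-01  1.49425799e-01  1.83564437e+00 -4.46670224e-06
  1.15289870e+00 -2.61143962e-01]
```

View pics/w4.png

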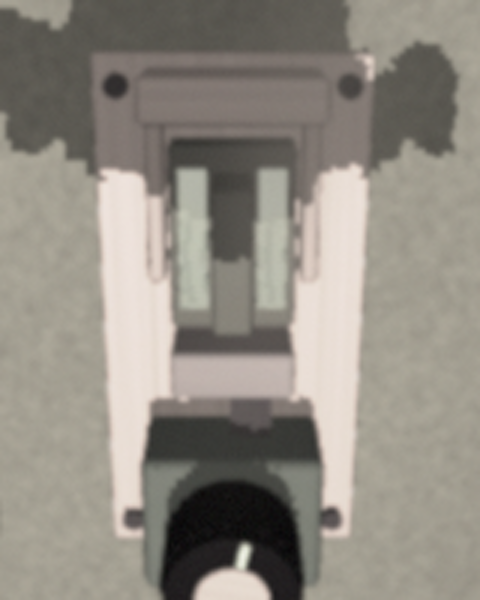

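The cassette lies straight between the rails and just ahead of the jaw (crop centre at about (233,240)). Next, the cap.

```bash
python3 -m inch '[[[-30,0,-10],[0,0,-0.18]],[[-65,0,-10],[0,0,-0.36]],[[-95,0,-10],[0,0,-0.54]],[[-95,0,-10],[0,0,-0.72]],[[-95,0,-10],[0,0,-0.9]]]' 85
python3 -m inch '[[[0,0,0],[0,0,0]],[[0,0,0],[0,0,0]],[[0,0,0],[0,0,0]],[[0,0,0],[0,0,0]],[[0,0,0],[0,0,0]]]'
python3 - <<'E'
from h import *
w=env.grab_frame('wrist'); s=env.get_state(); R=Ro.from_rotvec(s['eef_rot']); p=s['ee_pos']; print(s['time'],p,s['eef_rot'],s['ft_torque'])
for r in env.outline_of(w,'cap_grip')[:2]:
    ys,xs=np.nonzero(r['pixels']); print(r['score'],r['xy'],xs.min(),xs.max(),ys.min(),ys.max())
print('expected cap top centre',proj(w,[.5262,-.0304,.076]),'tool xy of it',R.inv().apply(np.array([.5262,-.0304,.049])-p)*1000)
o=R.apply(np.array([1,0,0])); 
u=[]
for k in np.linspace(0,6.283,60): u.append(proj(w,[.5262+.021*np.cos(k),-.0304+.021*np.sin(k),.076]))
im=w['color'].copy(); cv2.polylines(im,[np.int32(np.round(u))],True,(255,0,0),1)
cv2.imwrite('pics/w5.png',cv2.resize(cv2.cvtColor(im,cv2.COLOR_RGB2BGR)[110:300,160:370],None,fx=3,fy=3))
E
```

```text
time: 12.88
ee_pos: [0.5253, -0.0302, 0.1492]
eef_rot: [-0.793, -3.037, -0.0]
ft_force: [0.0, 0.0, -0.4]
finger_gap: 0.0849
finger_force: 0.0
time: 13.5
ee_pos: [0.5262, -0.0299, 0.1506]
eef_rot: [0.802, 3.038, -0.0]
ft_force: [0.6, 0.6, -0.9]
finger_gap: 0.0854
finger_force: 0.0
13.55 [ 0.52624508 -0.02986722  0.15062687] [ 8.01654051e-01  3.03750479e+00 -4.17730516e-06] [ 0.01415065  0.03395257 -0.05851689]
0.64 [264.3, 194.5] 239 291 165 222
expected cap top centre [264.3599678  201.31092128] tool xy of it [ -0.21550308  -0.48752029 101.62688291]
```

View pics/w5.png

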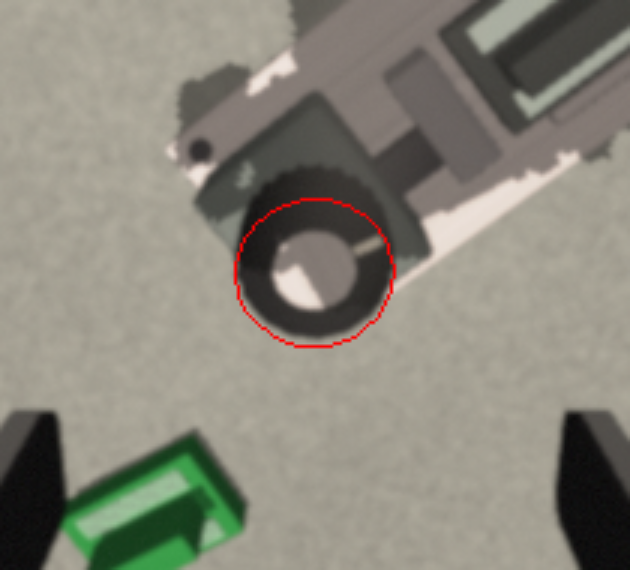

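The predicted circle matches the cap top sideways and is about 1–2 mm low, so I shift +1 mm in tool x, descend and grip.

```bash
python3 -m inch '[[[1,0,30],[0,0,0]],[[1,0,60],[0,0,0]],[[1,0,85],[0,0,0]],[[1,0,96],[0,0,0]],[[1,0,101],[0,0,0]]]' 75
python3 -m inch '[[[0,0,0],[0,0,0]],[[0,0,0],[0,0,0]],[[0,0,0],[0,0,0]],[[0,0,0],[0,0,0]],[[0,0,0],[0,0,0]]]' 30 60
python3 -c "
from h import *
s=env.get_state();print(s['ft_force'],s['ft_torque'],s['joints'][5])"
```

```text
time: 14.22
ee_pos: [0.5254, -0.0294, 0.0494]
eef_rot: [-0.801, -3.037, 0.0]
ft_force: [0.6, -0.7, -0.4]
finger_gap: 0.0752
finger_force: 0.0
time: 14.85
ee_pos: [0.5265, -0.0292, 0.051]
eef_rot: [0.801, 3.035, 0.001]
ft_force: [0.1, 3.9, 6.9]
finger_gap: 0.04
finger_force: 60.2
[0.14288566 3.87826644 6.92439814] [ 0.57818526  0.01494402 -0.00776534] -1.336698243616038
```

```bash
cat > q.py <<'E'
from h import *
s=env.get_state();print('F',s['ft_force'].round(1),'T',s['ft_torque'].round(3),'q6',round(s['joints'][5],3),'rot',s['eef_rot'].round(3))
E
python3 -m inch '[[[0,0,0],[0,0,0.1]],[[0,0,0],[0,0,0.2]],[[0,0,0],[0,0,0.3]],[[0,0,0],[0,0,0.4]],[[0,0,0],[0,0,0.5]]]'; python3 q.py
python3 -m inch '[[[0,0,0],[0,0,0.1]],[[0,0,0],[0,0,0.2]],[[0,0,0],[0,0,0.3]],[[0,0,0],[0,0,0.4]],[[0,0,0],[0,0,0.4]]]'; python3 q.py
```

```text
time: 15.48
ee_pos: [0.5262, -0.0294, 0.0509]
eef_rot: [1.53, 2.742, 0.001]
ft_force: [-1.5, 2.1, 7.6]
finger_gap: 0.0403
finger_force: 60.2
F [-1.5  2.1  7.6] T [0.364 0.367 0.276] q6 -0.834 rot [1.530e+00 2.742e+00 1.000e-03]
time: 16.1
ee_pos: [0.5259, -0.0295, 0.0509]
eef_rot: [2.042, 2.386, 0.0]
ft_force: [-2.3, 2.4, 8.6]
finger_gap: 0.0402
finger_force: 60.3
F [-2.3  2.4  8.6] T [0.342 0.51  0.295] q6 -0.436 rot [2.042 2.386 0.   ]
```

```bash
python3 -m inch '[[[0,0,0],[0,0,0.08]],[[0,0,0],[0,0,0.16]],[[0,0,0],[0,0,0.24]],[[0,0,0],[0,0,0.32]],[[0,0,0],[0,0,0.32]]]'; python3 q.py
python3 -m inch '[[[0,0,0],[0,0,0.05]],[[0,0,0],[0,0,0.1]],[[0,0,0],[0,0,0.15]],[[0,0,0],[0,0,0.2]],[[0,0,0],[0,0,0.2]]]'; python3 q.py
```

```text
time: 16.73
ee_pos: [0.5257, -0.0294, 0.0509]
eef_rot: [2.396, 2.031, 0.0]
ft_force: [-2.7, 2.0, 8.5]
finger_gap: 0.0408
finger_force: 60.4
F [-2.7  2.   8.5] T [0.429 0.645 0.289] q6 -0.116 rot [2.396 2.031 0.   ]
time: 17.35
ee_pos: [0.5255, -0.0293, 0.0509]
eef_rot: [2.587, 1.782, 0.0]
ft_force: [-3.4, 1.6, 9.7]
finger_gap: 0.0402
finger_force: 60.4
F [-3.4  1.6  9.7] T [0.49 0.79 0.3 ] q6 0.083 rot [2.587 1.782 0.   ]
```

```bash
python3 -m inch '[[[0,0,0],[0,0,0.05]],[[0,0,0],[0,0,0.1]],[[0,0,0],[0,0,0.15]],[[0,0,0],[0,0,0.15]],[[0,0,0],[0,0,0.15]]]'>/dev/null; python3 q.py
python3 -m inch '[[[0,0,0],[0,0,0.05]],[[0,0,0],[0,0,0.1]],[[0,0,0],[0,0,0.1]],[[0,0,0],[0,0,0.1]],[[0,0,0],[0,0,0.1]]]'>/dev/null; python3 q.py
```

```text
F [-3.5  2.  10.6] T [0.587 0.851 0.288] q6 0.233 rot [ 2.713  1.584 -0.   ]
F [-4.2  2.9 10.5] T [0.606 0.825 0.431] q6 0.332 rot [ 2.788  1.447 -0.   ]
```

```bash
for i in 1; do python3 -m inch '[[[0,0,0],[0,0,0.05]],[[0,0,0],[0,0,0.1]],[[0,0,0],[0,0,0.1]],[[0,0,0],[0,0,0.1]],[[0,0,0],[0,0,0.1]]]'>/dev/null; done; python3 q.py
python3 -m inch '[[[0,0,0],[0,0,0.04]],[[0,0,0],[0,0,0.08]],[[0,0,0],[0,0,0.08]],[[0,0,0],[0,0,0.08]],[[0,0,0],[0,0,0.08]]]'>/dev/null; python3 q.py
python3 -m inch '[[[0,0,0],[0,0,0.04]],[[0,0,0],[0,0,0.08]],[[0,0,0],[0,0,0.08]],[[0,0,0],[0,0,0.08]],[[0,0,0],[0,0,0.08]]]'>/dev/null; python3 q.py
```

```text
F [-4.   3.4 10.5] T [0.672 0.896 0.609] q6 0.432 rot [ 2.857  1.306 -0.   ]
F [-3.9  2.6 10.1] T [0.657 0.883 0.499] q6 0.513 rot [-2.907 -1.19   0.   ]
F [-4.2  3.3 10.6] T [0.717 0.882 0.471] q6 0.592 rot [-2.952 -1.073  0.   ]
```

```bash
python3 -m inch '[[[0,0,0],[0,0,0.04]],[[0,0,0],[0,0,0.08]],[[0,0,0],[0,0,0.08]],[[0,0,0],[0,0,0.08]],[[0,0,0],[0,0,0.08]]]'>/dev/null; python3 q.py
python3 -m inch '[[[0,0,0],[0,0,0.04]],[[0,0,0],[0,0,0.08]],[[0,0,0],[0,0,0.08]],[[0,0,0],[0,0,0.08]],[[0,0,0],[0,0,0.08]]]'>/dev/null; python3 q.py
```

```text
F [-4.2  3.1 11.2] T [0.768 0.884 0.399] q6 0.673 rot [-2.993 -0.954  0.   ]
F [-4.1  4.5 11.3] T [0.762 0.873 0.493] q6 0.752 rot [-3.029 -0.834  0.   ]
```

One clean click: the torque peaked at 0.61, dropped to 0.40, and is rising again, with estimated slip about 0.39 rad. I release and retreat.

```bash
python3 -m inch '[[[0,0,0],[0,0,0]],[[0,0,0],[0,0,0]],[[0,0,0],[0,0,0]],[[0,0,0],[0,0,0]],[[0,0,0],[0,0,0]]]' 70
python3 -m inch '[[[0,0,-15],[0,0,0]],[[0,0,-45],[0,0,0]],[[0,0,-85],[0,0,0]],[[0,0,-125],[0,0,0]],[[0,0,-150],[0,0,0]]]'
python3 -m inch '[[[0,0,0],[0,0,-0.18]],[[0,0,0],[0,0,-0.36]],[[0,0,0],[0,0,-0.54]],[[55,0,0],[0,0,-0.72]],[[110,0,0],[0,0,-0.9]]]'
python3 - <<'E'
from h import *
s=env.get_state();print(s['time'],s['ee_pos'],s['ft_force'])
w=env.grab_frame('wrist')
cv2.imwrite('pics/w6.png',cv2.cvtColor(w['color'],cv2.COLOR_RGB2BGR))
E
```

```text
time: 22.35
ee_pos: [0.5253, -0.0295, 0.0495]
eef_rot: [-3.03, -0.831, 0.0]
ft_force: [0.5, 0.2, -1.3]
finger_gap: 0.0698
finger_force: 0.0
time: 22.98
ee_pos: [0.5263, -0.0296, 0.2031]
eef_rot: [3.027, 0.831, 0.005]
ft_force: [0.6, 0.6, 0.1]
finger_gap: 0.0698
finger_force: 0.0
time: 23.6
ee_pos: [0.6213, 0.027, 0.2014]
eef_rot: [2.36, 2.071, 0.002]
ft_force: [0.2, -1.0, 0.4]
finger_gap: 0.0701
finger_force: 0.0
23.6 [0.62129297 0.02701678 0.20135327] [ 0.15871983 -0.97392691  0.39954034]
```

View pics/w6.png

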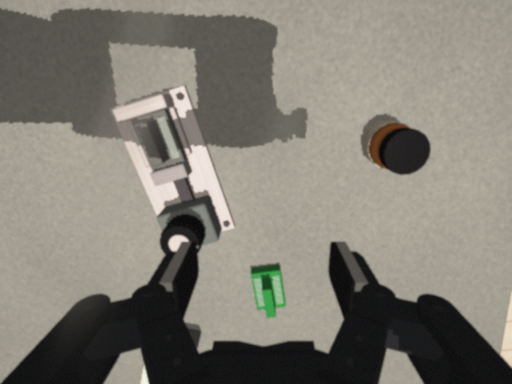

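The picture shows the cassette at (158,138), clamped between the stop at (150,105) and the jaw at (172,173). The gripper is clear at 0.2 m, so I hand in.

```bash
python3 -m inch '[[[0,0,0],[0,0,0]],[[0,0,0],[0,0,0]],[[0,0,0],[0,0,0]],[[0,0,0],[0,0,0]],[[0,0,0],[0,0,0]]]' >/dev/null; python3 -c "
from rig import env; print(env.close_job())"
```

```text
the job is handed in; nothing more can be done
None
```

The grey cassette lies between the rails, clamped against the stop after one clutch click read from the cap torque, and the job was handed in with the gripper clear at about 24 s; the hand-in returned no verdict.

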